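# Make the syringe pump ready: rate to zero, clamp down, pusher up to the plunger

## Task

Get the syringe pump ready for its next run: turn the rate knob on top of it fully back to its zero stop, swing the barrel clamp over and down until it rests on the syringe, and only when the syringe is clamped slide the pusher along its guide rods until it just touches the end of the plunger, without pushing the plunger in. Leave the syringe in its cradle and do not disturb the things lying round the pump.

Things in the scene. Friction and masses are not known exactly. Their poses are not given: they have to be found in the camera images.
- pump: Syringe pump, fixed. Origin on the worktop under the middle of its 400 mm length; y along its length, x to its back, z up. White housing x -85 to 85, y 20 to 200, top z 80 mm. Two guide rods (z 45) run from it in -y to an end plate (y -200 to -185, top z 68). The syringe lies level along y at x 35, axis at z 112, in an open cradle on the housing, its barrel flange in a cross slot.
- syringe: 60 ml syringe, clear barrel 29 mm thick and 112 mm long, lying loose in the cradle. Origin on the barrel's axis in the middle of its 3 mm thick flange; its y axis points along the barrel to the nozzle (pump +y); the plunger sticks out towards -y.
- plunger (a joint): How far the plunger has been pushed into the barrel from its fully drawn position, m. It stands still until pushed with about 12 N, then slides in; nothing draws it out again.
- plunger_end (a point): Centre of the outer face of the plunger's thumb disc (disc 31 mm across, 3 mm thick, upright, facing pump -y). The pusher has to touch here.
- pusher (a joint): Travel of the pusher carriage from the end plate towards the plunger (pump +y), m, 0 to 0.155. It slides freely on the rods with about 2 N of drag and stays where it is left.
- pusher_face (a point): Centre of the pusher's flat face that looks at the plunger (pump +y), in line with it, z 112 mm. Pusher: grey block 88 (x) by 36 (y) mm on the rods, top z 70 mm, carrying an upright plate 48 mm wide, 14 mm thick (y), up to z 142 mm. The plate is flush with the block's front; behind it the block leaves a ledge 22 mm deep.
- pusher_back (a point): Centre of the back (pump -y) face of the pusher's upright plate, 14 mm behind pusher_face: the place to push it.
- barrel_clamp (a joint): Angle of the barrel clamp, rad: 0 = wide open, leaning to the pump's front (-x) 0.28 rad beyond upright; 0.28 = upright; 1.85 = level, its rubber pad resting on the barrel (it cannot go more than a little further). A stiff hinge (0.05 N m): it stays at any angle where it is left.
- clamp_hinge (a point): Middle of the clamp's hinge axis, which runs along pump y in front of the syringe (30 mm in front of the syringe's axis, 122.5 mm above the worktop).
- clamp_tip (a point): Centre of the rounded free end (9 mm thick) of the clamp arm, a steel strip 18 mm wide and 6 mm thick, 62 mm from the hinge axis; closed, the strip's middle is 9 mm above the axis. Open, the arm stands up; it swings towards the back of the pump (+x), over and down on to the barrel.
- rate_knob (a joint): Angle of the rate knob, rad: 0 = zero stop (hard stop); grows clockwise as seen from above, so it is turned back counter-clockwise. Friction 0.04 N m.
- rate_knob_grip (a point): On the knob's upright axis, at gripping height, 117 mm above the worktop. Knob: black disc of 44 mm with a bar across it, 42 mm long, 14 mm thick, z 94 to 124 mm; a white line marks the bar's pointer half. At zero the bar lies along pump x, pointer to the front (-x). The point's x axis turns with the bar and lies along it.
- slide_box: White slide box, 60 by 83 by 28 mm, loose on the worktop in front of the guide rods. Leave alone.
- marker: Marker pen, 134 mm long, 14 mm thick, loose on the worktop behind the pump's housing. Leave alone.
- cup: Specimen cup with lid, 59 mm wide, 66 mm tall, loose on the worktop by the pump's end plate. Leave alone.

How it is judged:
On the way, in this order (a step that is already met when the one before it is completed fails the run):
1. the barrel clamp has been swung down on to the syringe (within 0.1 rad), before the pusher comes up (value of joint barrel_clamp above 1.75 rad), for 0.2 s.
2. then the pusher's face has come to within 2 mm of the end of the plunger (y of pusher_face in the frame of plunger_end above -0.002 m), for 0.2 s.
At the end, for the whole second after the job is handed in: Knob within 0.06 rad of its zero stop; clamp down on the syringe (joint above 1.75 rad); pusher face at most 2 mm from the plunger's end; plunger end within 4 mm of where it started; syringe at rest in its cradle within 5 mm of where it was (value of joint rate_knob below 0.06 rad and value of joint barrel_clamp above 1.75 rad and y of pusher_face in the frame of plunger_end above -0.002 m and distance of plunger_end from where it was at the start of the episode below 0.004 m and distance of syringe from where it was at the start of the episode below 0.005 m and linear speed of syringe below 0.01 m/s); the robot touches nothing.
It fails at once if the plunger is pushed in (its end moved more than 4 mm) (distance of plunger_end from where it was at the start of the episode above 0.004 m).
It fails at once if the syringe is knocked out of its cradle (moved more than 10 mm) (distance of syringe from where it was at the start of the episode above 0.01 m).
It fails at once if the slide box, the marker or the cup is disturbed (moved more than 20 mm) (distance of any of slide_box, marker, cup from where it was at the start of the episode above 0.02 m).
It also fails if it takes over 58 s, if anything falls off the work surface, if the arm or the gripper's body presses on something with over 40 N, if the wrist force passes 120 N, or if a joint passes its speed limit or range.

## Robot

A 6-joint arm with a two-finger parallel gripper is mounted at the origin on a cart in front of the work surface, level with it; the furniture and walls round the work are solid. World frame = base frame: x ahead of the robot, y to its left, z up, the work surface at z = 0. Lengths are in m, angles in rad, forces in N, time in s.
With the tool pointing down it reaches from about 0.375 to 0.925 m from the base axis. Payload 5.7 kg.
Tool frame: the origin (TCP) lies on the centre line of the jaws, within the pads' length; the fingertips stand 14 mm ahead of it and the grasp point (between the pads) lies 5 mm behind it; z points along the fingers, y is the line along which they close (so a half turn about z gives the same grasp; the last joint's range is limited). The gripper opens to 85 mm and grips with 20 to 120 N. Pads are 22 mm wide; open, the fingers measure 114 mm over their backs; the gripper's body (76 mm by 85 mm) begins 54 mm behind the grasp point. The pads swing forward as they close: fully open they stand 13 mm farther back than shut.
Start: joints at [-1.335, 0.359, 1.51, -0, 1.272, -0.115], TCP at [0.206, -0.563, 0.245] pointing down, gripper open.
Joint ranges: [-2.97, 2.97], [-1.01, 2.36], [0.21, 2.38], [-0.96, 4.11], [0.2, 2.71], [-2.98, 2.98]. Speed limits (rad/s): [2.39, 2.39, 3.14, 3.14, 3.14, 3.14].

## Interface

Orientations are given as a unit quaternion [x, y, z, w].
In Python, from plant import manip gives the robot as it stands.
- The arm moves only by the tool servo_tool, never from a script. Its argument "rows" is a list of rows, each a list of 4 numbers: the shift along the tool's x, y, z in cm, then the turn about the tool's z in degrees. In form: [[x, y, z, twist], ...]. A call has 1 to 5 rows; each row shifts and turns the commanded pose from where the row before left it, along the tool's axes as they then stand; what a row does not reach is not made up. A row lasts 1/10 s, in which the tool goes at most 50 mm and 8.59 degrees, less where a joint would pass 70% of its speed; a pose out of reach is approached as far as the arm can. A call is refused whole if a number of a shift passes 5 or a number of a turn 8.59, either way. A call with a gripper value outside its range is refused whole. "grip" is the opening, from 0 (shut) to 1 (fully open), set as the call begins (left out, the last holds). The fingers move at their own pace and stop on an object; "newtons" is the grip in N (left out, the last holds). Time passes only in rows, so rows that do not move let the fingers close. It gives the time, the measured TCP pose, the force, the opening and the grip force at its end, in the units of the state.
- manip.state(): the state, without advancing time (a new reading comes with each control period).
- manip.capture(name): name is "scene" or "top"; returns a dict with "color" (400x640x3 uint8, red, green, blue), "range_z" (400x640 float32, m along the optical axis (not along the pixel's ray), 0 where there is no reading), "mtx" (3x3 intrinsics, pixels), "view" (4x4, takes a point from world to camera coordinates). Camera axes: x right, y up, looking along -z (the intrinsics and any distortion apply to the point x, -y, -z); pixel columns grow to the right and rows downward; lengths in m; the calibration is good to about 2 mm. A picture is of the moment at which its call begins.
- manip.sign_off(): hands the job in; it is judged then, once.
Trained networks look in the newest picture that a camera, given by its name, has taken for a name from the list of things; names that differ only in an ending like _2 or _b are one class to them, and where a whole thing is asked for, a point or a joint stands for the part that bears it (a point fixed in the world has none). Each returns a list of dicts, best first, with "confidence" (0 to 1); they miss things now and then, are a little off and sometimes report something else, mostly with a low value. They report only what shows in the picture. A call takes as long as a camera call.
- manip.find_in(camera, query): "at" ([column, row] in pixels, amid what is visible of it).
- manip.mark_of(camera, query): "at" ([column, row] in pixels: a listed point, or the origin of a listed thing).
The state is a dict: "time": time; "joint_positions": joint angles; "joint_vel": joint speeds; "joint_torque": joint torques, N m; "eef_pos": TCP position; "tcp_rot": TCP orientation; "ft_force": force on the tool from outside, world axes, zero at the start; "ft_torque": the same for the moment, N m; "finger_gap": opening from 0.0 (shut) to 1.0 (fully open); "grasp_force": force on a finger pad.
Only numpy, scipy, OpenCV 4.12 (cv2) and the standard library are available. Lean on these libraries where they do the work, as an engineer would, in place of code of your own. Each camera call takes 0.05 s, during which the arm holds its last target. There are 200 camera calls.

## Working session

There is one attempt and no reset: what is moved stays moved. The work goes in short steps, Python scripts to look and compute and a tool call to move; the robot and the scene stay as the last step left them, time stands still between calls to the robot, and variables do not carry over. Pictures are saved under pics/ and viewed, at most 10 in all, crops included, and the job is handed in when it is done.

Besides the shell and the picture viewer there is one more tool, called after "Request:" in YAML: its name, and indented under it one key for each argument. servo_tool: Moves the arm, as the interface text tells. Its arguments: {"type":"object","properties":{"rows":{"type":"array"},"grip":{"type":"number"},"newtons":{"type":"number"}},"required":["rows"]}

```bash
ls; mkdir -p pics; cat > h.py <<'E'
import numpy as np, cv2
from plant import manip
def snap(cam,fn=None):
    c=manip.capture(cam)
    if fn: cv2.imwrite('pics/'+fn,c['color'][:,:,::-1])
    return c
def world(c,at,z=None,patch=2):
    u,v=at; K=c['mtx']; V=np.array(c['view']); 
    R=V[:3,:3]; t=V[:3,3]; o=-R.T@t
    d=R.T@np.array([(u-K[0,2])/K[0,0],-(v-K[1,2])/K[1,1],-1.])
    if z is not None: return o+d*(z-o[2])/d[2]
    r=c['range_z'][int(v)-patch:int(v)+patch+1,int(u)-patch:int(u)+patch+1]; r=r[r>0]
    return o+d*np.median(r)
def proj(c,p):
    V=np.array(c['view']); q=V[:3,:3]@np.array(p)+V[:3,3]; K=c['mtx']
    return np.array([K[0,2]+K[0,0]*q[0]/-q[2],K[1,2]-K[1,1]*q[1]/-q[2]])
E
python3 - <<'E'
from h import *
np.set_printoptions(precision=4,suppress=True)
s=manip.state(); print(s)
Z=dict(plunger_end=.112,pusher_face=.112,pusher_back=.112,clamp_hinge=.1225,rate_knob_grip=.117,syringe=.112,pump=0,clamp_tip=.17,slide_box=.014,marker=.007,cup=.033)
for cam in('scene','top'):
    c=snap(cam,cam+'0.png'); V=np.array(c['view']); print(cam,-V[:3,:3].T@V[:3,3],c['mtx'][0],manip.state()['time'])
    for n,z in Z.items():
        for r in manip.mark_of(cam,n)[:2]:
            print(n,np.array(r['at']),round(r['confidence'],2),world(c,r['at'],z),world(c,r['at']))
E
```

```text
pics
{'time': 0.0, 'joint_positions': array([-1.3351,  0.3595,  1.5114,  0.    ,  1.2725, -0.1151]), 'joint_vel': array([ 0.0015, -0.0008, -0.0002, -0.0011, -0.0008,  0.0006]), 'joint_torque': array([  0.0015, -52.7612, -27.8617,   0.0001,   0.0132,  -0.    ]), 'eef_pos': array([ 0.206 , -0.5628,  0.2445]), 'tcp_rot': array([ 0.9847,  0.1745, -0.    , -0.0009]), 'ft_force': array([-0.2471, -0.4785,  0.124 ]), 'ft_torque': array([0.0341, 0.0067, 0.0032]), 'grasp_force': 0.0, 'finger_gap': 0.9990220028819523}
scene [-0.1731  0.8044  0.5869] [519.3726   0.     312.7792] 0.05
plunger_end [303.1 208.2] 0.43 [ 0.5186 -0.0219  0.112 ] [ 0.511  -0.0128  0.1172]
pusher_face [326.6 188.6] 0.62 [ 0.5503 -0.1511  0.112 ] [ 0.5394 -0.1367  0.1192]
pusher_back [331.6 188.1] 0.71 [ 0.5426 -0.1616  0.112 ] [ 0.5265 -0.1398  0.1227]
clamp_hinge [288.2 219.2] 0.62 [0.491  0.0604 0.1225] [0.4943 0.0568 0.1202]
rate_knob_grip [292.9 246.4] 0.84 [0.4103 0.1389 0.117 ] [0.4037 0.1465 0.1224]
syringe [291.1 215. ] 0.97 [0.5155 0.0231 0.112 ] [0.5002 0.0406 0.1226]
syringe [291.7 219.8] 0.41 [0.4982 0.0412 
[... 779 characters left out ...]
688 0.058  0.1858]
clamp_hinge [266.1 207.6] 0.97 [0.4836 0.0607 0.1225] [0.4834 0.0605 0.1248]
rate_knob_grip [227.9 238. ] 0.76 [0.4215 0.1373 0.117 ] [0.4213 0.1363 0.1235]
syringe [278.6 191.6] 0.68 [0.5181 0.0364 0.112 ] [0.5164 0.0357 0.1246]
syringe [264.6 207.1] 0.23 [0.4857 0.0646 0.112 ] [0.4845 0.0637 0.1236]
pump [299.9 210.4] 0.79 [ 0.49   -0.0065  0.    ] [ 0.4858 -0.0071  0.0457]
clamp_tip [263.3 212. ] 0.53 [0.4704 0.0622 0.17  ] [0.469  0.0609 0.1854]
slide_box [348.9 231.6] 0.86 [ 0.4421 -0.1168  0.014 ] [ 0.4415 -0.1157  0.0267]
marker [292.9 160.7] 0.82 [0.6032 0.0107 0.007 ] [0.6028 0.0106 0.0092]
cup [411.8 169.3] 0.95 [ 0.5816 -0.256   0.033 ] [ 0.5762 -0.2496  0.0636]
```

View pics/scene0.png

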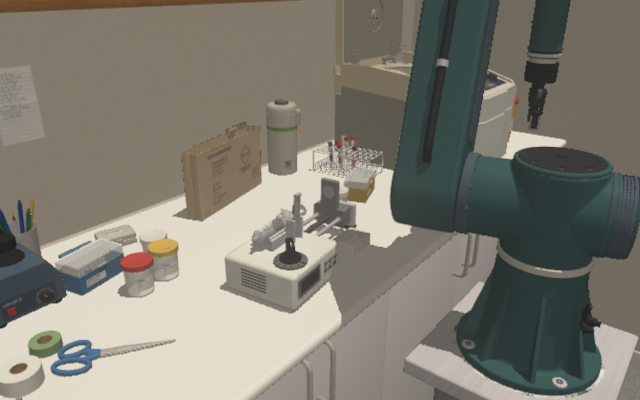

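View pics/top0.png

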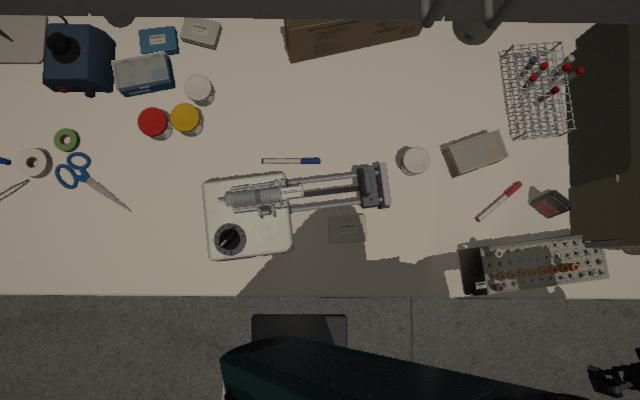

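The scene view shows the pump with the clamp standing up at about (297,200) and the knob at (291,258). In the top view the housing spans (203–292, 173–260), the knob is at (230,238) and the pusher at (373,186). The pump is yawed about 5°. I'll fit its pose and look closer.

```bash
python3 - <<'E'
from h import *
np.set_printoptions(precision=4,suppress=True)
c=snap('top'); K=c['mtx'];V=np.array(c['view']);R=V[:3,:3];o=-R.T@V[:3,3]
v,u=np.mgrid[0:400,0:640]; d=np.stack([(u-K[0,2])/K[0,0],-(v-K[1,2])/K[1,1],-np.ones_like(u,float)],-1)
P=o+(d@R)*c['range_z'][...,None]
m=(np.abs(P[...,2]-.08)<.006)&(np.abs(P[...,0]-.47)<.2)&(np.abs(P[...,1]-.08)<.2)&(c['range_z']>0)
m=cv2.morphologyEx(m.astype(np.uint8),cv2.MORPH_OPEN,np.ones((3,3)))>0
r=cv2.minAreaRect((P[m][:,:2]*1000).astype(np.float32)); print('rect mm',r,cv2.boxPoints(r))
# pusher plate top and end plate
for nm,lo,hi in(('plate',.13,.15),('block',.062,.075)):
    q=P[(P[...,2]>lo)&(P[...,2]<hi)&(np.abs(P[...,0]-.53)<.08)&(np.abs(P[...,1]+.16)<.08)]
    r=cv2.minAreaRect((q[:,:2]*1000).astype(np.float32)); print(nm,len(q),r,q.mean(0))
im=c['color'][:,:,::-1]
a=cv2.resize(im[165:265,195:395],None,fx=4,fy=4,interpolation=cv2.INTER_CUBIC)
cv2.imwrite('pics/top1.png',a)
E
```

```text
rect mm ((470.510498046875, 105.83203887939453), (166.86004638671875, 177.17808532714844), 7.416773796081543) [[376.3429 182.9103]
 [399.2141   7.2145]
 [564.6781  28.7538]
 [541.8069 204.4495]]
plate 171 ((537.5130615234375, -142.68438720703125), (47.04197692871094, 14.84776496887207), 6.777626991271973) [ 0.5369 -0.1424  0.1395]
block 766 ((550.4174194335938, -190.451171875), (106.43997955322266, 112.09626007080078), 7.33951473236084) [ 0.5429 -0.1749  0.0675]
```

View pics/top1.png

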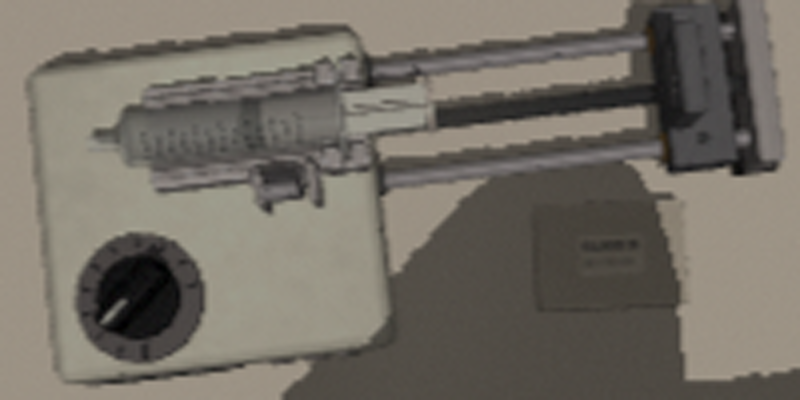

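The crop shows the knob centre at about (141,294). Its white pointer aims at (110,320), about 56° clockwise from zero. The clamp stands at (278,187), the plunger end is at (433,110) and the pusher plate at (690,80). Next I'll work out the approach to the knob.

```bash
cat >> h.py <<'E'
from scipy.spatial.transform import Rotation as Ro
YAW=np.radians(7.1); O=np.array([.4843,-.0033])
X=np.array([np.cos(YAW),np.sin(YAW)]); Y=np.array([-X[1],X[0]])
def p2w(x,y): return O+x*X+y*Y
def w2p(p): d=np.array(p)[:2]-O; return np.array([d@X,d@Y])
def pose():
    s=manip.state(); R=Ro.from_quat(s['tcp_rot']).as_matrix()
    return s,np.array(s['eef_pos']),R
def plan(way,p=None,R=None):
    """way: (xyz tcp world, y-axis angle deg or None, n rows) -> rows cm/deg"""
    if p is None: _,p,R=pose()
    for t,a,n in way:
        t=np.array(t,float); p0=p.copy(); cur=np.degrees(np.arctan2(R[1,1],R[0,1]))
        tw=0 if a is None else -((a-cur+180)%360-180)
        rows=[]
        for i in range(n):
            dd=R.T@(p0+(t-p0)*(i+1)/n-p)*100; dd=np.round(dd,1); w=round(tw/n,1)
            rows.append([*map(float,dd),float(w)]); p=p+R@dd/100; R=R@Ro.from_euler('z',w,degrees=True).as_matrix()
        print(rows)
E
python3 - <<'E'
from h import *
c=snap('top'); k=world(c,(230.2,239),.09); print('disc',k,w2p(k)); k2=world(c,(195+140/4,165+293/4),.124);print(k2,w2p(k2))
pe=world(c,(303.3,192.5),.112); print('plunger',pe,w2p(pe)); h=w2p((.4836,.0607)); print('hinge',h, p2w(.005,h[1]))
plan([((.42,-.40,.25),-35,6),((.4215,.137,.21),41,11)])
E
```

```text
disc [0.42053682 0.13656683 0.09      ] [-0.04598649  0.14667554]
[0.42080588 0.13199214 0.124     ] [-0.04628493  0.14210268]
plunger [ 0.51669461 -0.01450813  0.112     ] [ 0.03076087 -0.01512621]
hinge [0.00721586 0.06359577] [0.48140113 0.06042612]
[[4.3, -1.3, -0.1, -5.8], [4.4, -0.9, -0.1, -5.8], [4.4, -0.5, -0.0, -5.8], [4.5, 0.0, -0.1, -5.8], [4.5, 0.5, -0.1, -5.8], [4.4, 0.9, -0.1, -5.8]]
[[4.0, -2.8, 0.4, -6.9], [4.3, -2.3, 0.3, -6.9], [4.6, -1.7, 0.4, -6.9], [4.7, -1.3, 0.4, -6.9], [4.8, -0.6, 0.3, -6.9], [4.9, -0.0, 0.4, -6.9], [4.9, 0.5, 0.4, -6.9], [4.7, 1.2, 0.3, -6.9], [4.6, 1.6, 0.4, -6.9], [4.3, 2.3, 0.4, -6.9], [4.1, 2.7, 0.3, -6.9]]
```

Request:
servo_tool:
  rows:
    - [4.3,-1.3,0,-5.8]
    - [4.4,-0.9,0,-5.8]
    - [4.4,-0.5,0,-5.8]
    - [4.5,0,0,-5.8]
    - [4.5,0.5,0,-5.8]
  grip: 0.5

```text
time: 1.8
eef_pos: [0.3856, -0.426, 0.2454]
tcp_rot: [0.909, 0.417, 0.0, 0.0]
ft_force: [1.2, 0.2, -0.3]
finger_gap: 0.499
grasp_force: 0.0
```

Request:
servo_tool:
  rows:
    - [4.4,0.9,0,-5.8]
    - [4.0,-2.8,0,-6.9]
    - [4.3,-2.3,0,-6.9]
    - [4.6,-1.7,0,-6.9]
    - [4.7,-1.3,0,-6.9]

```text
time: 2.3
eef_pos: [0.4202, -0.2026, 0.2454]
tcp_rot: [0.75, 0.661, 0.0, 0.0]
ft_force: [1.1, 0.1, -0.0]
finger_gap: 0.499
grasp_force: 0.0
```

Request:
servo_tool:
  rows:
    - [4.8,-0.6,0.3,-6.9]
    - [4.9,0,0.4,-6.9]
    - [4.9,0.5,0.4,-6.9]
    - [4.7,1.2,0.3,-6.9]
    - [4.6,1.6,0.4,-6.9]

```text
time: 2.8
eef_pos: [0.4209, 0.0412, 0.2277]
tcp_rot: [0.521, 0.854, 0.0, 0.001]
ft_force: [1.3, 0.6, -0.0]
finger_gap: 0.501
grasp_force: 0.0
```

Request:
servo_tool:
  rows:
    - [4.3,2.3,0.4,-6.9]
    - [4.1,2.7,0.3,-6.9]
    - [0,0,0,0]

```text
time: 3.1
eef_pos: [0.4206, 0.1426, 0.2203]
tcp_rot: [0.412, 0.911, 0.001, -0.0]
ft_force: [-0.5, -1.1, -0.2]
finger_gap: 0.5
grasp_force: 0.0
```

```bash
python3 - <<'E'
from h import *
np.set_printoptions(precision=4,suppress=True)
a=snap('top'); b=snap('scene')
for n,c in(('top',a),('scene',b)):
    for r in manip.mark_of(n,'rate_knob_grip')[:2]: print(n,r['at'],r['confidence'],world(c,r['at'],.117))
    print(proj(c,(.4210,.1373,.117)))
A=cv2.resize(a['color'][170:270,190:310],None,fx=4,fy=4,interpolation=cv2.INTER_CUBIC)
B=cv2.resize(b['color'][170:320,220:350],None,fx=2.667,fy=2.667,interpolation=cv2.INTER_CUBIC)[:400]
cv2.imwrite('pics/k1.png',np.hstack([A[:, :450],B[:,:347]])[:,:,::-1])
E
```

```text
top [305.8, 193.5] 0.74 [ 0.514  -0.0197  0.117 ]
top [224.6, 239.2] 0.58 [0.4191 0.1439 0.117 ]
[227.8875 238.266 ]
scene [291.8, 245.7] 0.78 [0.4139 0.138  0.117 ]
[289.253  244.4761]
```

View pics/k1.png

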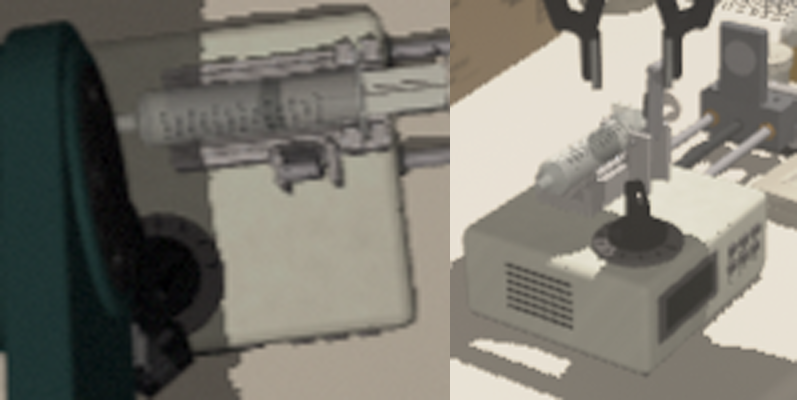

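The picture shows the knob bar end-on at about (636,200) in the right half, matching my projected grip point to within a pixel. The open fingers are above it and clear of the clamp. I'll lower and grip.

Request:
servo_tool:
  rows:
    - [-0.4,-0.3,2.5,0]
    - [0,0,3,0]
    - [0,0,2.5,0]
    - [0,0,1.6,0]
    - [0,0,1,0]

```text
time: 3.8
eef_pos: [0.4213, 0.1303, 0.1133]
tcp_rot: [0.418, 0.908, -0.001, -0.001]
ft_force: [-0.3, -0.4, 0.6]
finger_gap: 0.5
grasp_force: 0.0
```

Request:
servo_tool:
  rows:
    - [0,0,0,0]
    - [0,0,0,0]
    - [0,0,0,0]
    - [0,0,0,0]
    - [0,0,0,0]
  grip: 0
  newtons: 30

```text
time: 4.3
eef_pos: [0.4244, 0.1325, 0.1152]
tcp_rot: [0.417, 0.909, 0.002, 0.002]
ft_force: [5.1, 2.4, -12.2]
finger_gap: 0.159
grasp_force: 33.4
```

Request:
servo_tool:
  rows:
    - [0,0,0,0]
    - [0,0,0,0]
    - [0.6,0.3,-0.1,0]
    - [0,0,0,0]
  grip: 0.4

```text
time: 4.7
eef_pos: [0.4197, 0.1393, 0.1158]
tcp_rot: [0.416, 0.909, 0.0, 0.0]
ft_force: [-0.2, 0.6, 0.1]
finger_gap: 0.402
grasp_force: 0.0
```

Request:
servo_tool:
  rows:
    - [0,0,0,0]
    - [0,0,0,0]
    - [0,0,0,0]
    - [0,0,0,0]
    - [0,0,0,0]
  grip: 0
  newtons: 30

```text
time: 5.2
eef_pos: [0.4196, 0.1387, 0.1156]
tcp_rot: [0.416, 0.909, -0.0, -0.0]
ft_force: [-1.6, -0.3, 5.4]
finger_gap: 0.155
grasp_force: 30.6
```

Request:
servo_tool:
  rows:
    - [0,0,0,-7]
    - [0,0,0,-7]
    - [0,0,0,-7]
    - [0,0,0,-7]
    - [0,0,0,-7]

```text
time: 5.7
eef_pos: [0.4191, 0.1381, 0.1156]
tcp_rot: [0.121, 0.993, -0.001, -0.001]
ft_force: [-1.8, -4.2, 7.0]
finger_gap: 0.157
grasp_force: 30.9
```

Request:
servo_tool:
  rows:
    - [0,0,0,-6]
    - [0,0,0,-6]
    - [0,0,0,-4]
    - [0,0,0,0]

```text
time: 6.1
eef_pos: [0.4191, 0.1377, 0.1156]
tcp_rot: [-0.017, 1.0, -0.001, -0.001]
ft_force: [-2.5, -5.6, 8.4]
finger_gap: 0.16
grasp_force: 30.9
```

```bash
python3 - <<'E'
from h import *
s,p,R=pose(); print(s['ft_torque'],s['ft_force'],p,np.degrees(np.arctan2(R[1,0],R[0,0])),s['joint_positions'])
E
```

```text
[-0.90201947  0.43273515  0.07117906] [-2.45937119 -5.60240337  8.35031393] [0.41908238 0.13770406 0.11557827] -178.03018495442882 [ 0.16200082  0.31453437  1.98859949 -0.00222355  0.84031461 -1.44169164]
```

Request:
servo_tool:
  rows:
    - [0,0,0,-3]
    - [0,0,0,-2]
    - [0,0,0,0]

```text
time: 6.4
eef_pos: [0.4191, 0.1376, 0.1156]
tcp_rot: [-0.06, 0.998, -0.001, -0.001]
ft_force: [-2.3, -5.8, 7.8]
finger_gap: 0.161
grasp_force: 30.9
```

```bash
cat > t.py <<'E'
from h import *
s,p,R=pose(); print(s['ft_torque'],s['ft_force'],p,np.degrees(np.arctan2(R[1,0],R[0,0]))%360)
E
python3 t.py
```

```text
[-1.00105792  0.36010761  0.03683719] [-2.315657   -5.84455772  7.83007469] [0.41906218 0.13757137 0.11556327] 186.91626030757263
```

Request:
servo_tool:
  rows:
    - [0,0,0,-2]
    - [0,0,0,-2]
    - [0,0,0,0]

```text
time: 6.7
eef_pos: [0.4191, 0.1376, 0.1156]
tcp_rot: [-0.093, 0.996, -0.001, -0.001]
ft_force: [-1.9, -7.7, 8.3]
finger_gap: 0.158
grasp_force: 51.2
```

```bash
python3 t.py
```

```text
[-1.21075863  0.43474025 -1.35685826] [-1.90855568 -7.65293329  8.30599658] [0.41907067 0.13760826 0.11561265] 190.72108088059025
```

Request:
servo_tool:
  rows:
    - [0,0,0,0]
    - [0,0,0,0]
    - [0,0,0,0]
  grip: 0.4

```text
time: 7.0
eef_pos: [0.4202, 0.1389, 0.1153]
tcp_rot: [-0.094, 0.996, 0.0, 0.0]
ft_force: [0.2, 0.5, -0.4]
finger_gap: 0.399
grasp_force: 0.0
```

Request:
servo_tool:
  rows:
    - [0,0,-2,0]
    - [0,0,-3,0]
    - [0,0,-4,0]
    - [0,0,-3,3.5]
    - [0,0,0,0]

```text
time: 7.5
eef_pos: [0.423, 0.1395, 0.2393]
tcp_rot: [-0.063, 0.998, 0.001, 0.004]
ft_force: [0.9, 0.4, -0.3]
finger_gap: 0.4
grasp_force: 0.0
```

```bash
python3 - <<'E'
from h import *
_,p,R=pose(); print(p,np.degrees(np.arctan2(R[1,0],R[0,0]))%360)
hy=.0636
w=lambda x,z,n:((*p2w(x,hy),z),None,n)
plan([w(-.055,.235,2),w(-.055,.1865,2),w(-.024-.002,.1865,2)]
 +[w(.005+(50*np.sin(f)-12*np.cos(f)-11)/1000,.1365+(50*np.cos(f)+12*np.sin(f))/1000,1) for f in np.radians([0,15,30,45,60,70,80,86])])
E
```

```text
[0.42302216 0.13949636 0.23932271] 187.24761813144227
[[0.6, -4.3, 0.2, 0.0], [0.6, -4.3, 0.2, 0.0]]
[[0.0, 0.0, 2.4, 0.0], [0.1, 0.0, 2.5, 0.0]]
[[-1.5, 0.0, -0.0, 0.0], [-1.4, 0.0, -0.0, 0.0]]
[[-0.8, 0.0, -0.0, 0.0]]
[[-1.4, 0.0, -0.1, 0.0]]
[[-1.3, 0.0, 0.2, 0.0]]
[[-1.2, 0.0, 0.5, 0.0]]
[[-1.1, 0.0, 0.9, 0.0]]
[[-0.5, 0.0, 0.7, 0.0]]
[[-0.4, 0.0, 0.8, 0.0]]
[[-0.2, 0.0, 0.5, 0.0]]
```

Request:
servo_tool:
  rows:
    - [0.6,-4.3,0.2,0]
    - [0.6,-4.3,0.2,0]
    - [0,0,0,0]
    - [0,0,0,0]
    - [0,0,0,0]
  grip: 0

```text
time: 8.0
eef_pos: [0.4188, 0.0526, 0.2309]
tcp_rot: [-0.064, 0.998, 0.0, -0.0]
ft_force: [0.8, 0.3, 0.3]
finger_gap: 0.005
grasp_force: 0.0
```

Request:
servo_tool:
  rows:
    - [0,0,2.4,0]
    - [0,0,2.3,0]
    - [0,0,0,0]

```text
time: 8.3
eef_pos: [0.4166, 0.0532, 0.182]
tcp_rot: [-0.065, 0.998, 0.0, -0.003]
ft_force: [-0.8, 0.5, -0.5]
finger_gap: -0.003
grasp_force: 0.0
```

```bash
python3 - <<'E'
from h import *
s,p,R=pose(); print(p,w2p(p),s['ft_force'])
a=snap('top'); b=snap('scene')
for n,c in(('top',a),('scene',b)):
    for r in manip.mark_of(n,'clamp_tip')[:1]+manip.mark_of(n,'clamp_hinge')[:1]: w=world(c,r['at'],.18 if 'x' in r else .15); print(n,r['at'],r['confidence'],w2p(w))
A=cv2.resize(a['color'][170:270,190:310],None,fx=4,fy=4,interpolation=cv2.INTER_CUBIC)
B=cv2.resize(b['color'][170:320,220:350],None,fx=2.667,fy=2.667,interpolation=cv2.INTER_CUBIC)[:400]
cv2.imwrite('pics/c1.png',np.hstack([A[:, :450],B[:,:347]])[:,:,::-1])
E
```

```text
[0.41664026 0.05323311 0.18204384] [-0.06015335  0.06446245] [-0.79239632  0.52673836 -0.47146062]
scene [297.9, 198.5] 0.7 [0.02293381 0.01155514]
scene [289.9, 220.0] 0.8 [-0.02399009  0.11229212]
```

View pics/c1.png

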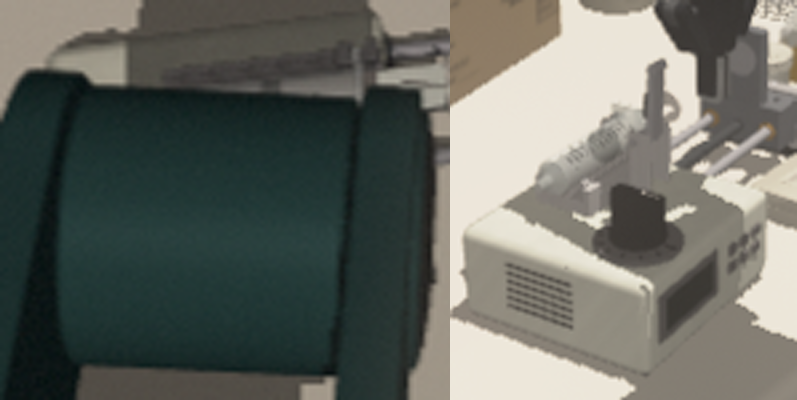

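The knob bar now lies along the pump's x. The clamp stands at crop (655,60–190), with the closed fingertips in front of it at (708,90). I'll check the alignment by projection.

```bash
python3 - <<'E'
from h import *
c=snap('scene'); s,p,R=pose(); print(p,w2p(p))
f=lambda q:(proj(c,q)-[220,170])*2.667+[450,0]
print('fingertip',f(p-[0,0,.014]))
for y in(.0536,.0636,.0736): print(y,'tip',f([*p2w(-.0208,y),.1796]),'hinge',f([*p2w(.005,y),.1225]))
hy=.0636
w=lambda x,z,n:((*p2w(x,hy),z),None,n)
plan([w(-.026,.1865,2)]
 +[w(.005+(50*np.sin(f)-12*np.cos(f)-11)/1000,.1365+(50*np.cos(f)+12*np.sin(f))/1000,1) for f in np.radians([0,15,30,45,60,70,80,86])])
E
```

```text
[0.41974347 0.05212828 0.18524042] [-0.05721049  0.06298253]
fingertip [709.12161918  93.99970217]
0.0536 tip [675.00677659  70.00746112] hinge [648.07240798 129.91341918]
0.0636 tip [667.96641355  74.26675179] hinge [641.06232132 134.46735892]
0.0736 tip [660.82091011  78.58965049] hinge [633.95089478 139.08713175]
[[-1.6, 0.0, -0.1, 0.0], [-1.5, 0.0, -0.0, 0.0]]
[[-0.8, 0.0, -0.0, 0.0]]
[[-1.4, 0.0, -0.2, 0.0]]
[[-1.3, 0.0, 0.3, 0.0]]
[[-1.2, 0.0, 0.5, 0.0]]
[[-1.0, 0.0, 0.9, 0.0]]
[[-0.6, 0.0, 0.7, 0.0]]
[[-0.4, 0.0, 0.7, 0.0]]
[[-0.2, 0.0, 0.5, 0.0]]
```

Request:
servo_tool:
  rows:
    - [-1.6,0,0,0]
    - [-1.5,0,0,0]
    - [-0.8,0,0,0]
    - [-1.4,0,0,0]
    - [0,0,0,0]

```text
time: 9.15
eef_pos: [0.4738, 0.0588, 0.1845]
tcp_rot: [-0.064, 0.998, 0.0, 0.001]
ft_force: [-0.6, 0.4, -0.3]
finger_gap: 0.0
grasp_force: 0.0
```

Request:
servo_tool:
  rows:
    - [-1.3,0,0.2,0]
    - [-1.2,0,0.5,0]
    - [0,0,0,0]

```text
time: 9.45
eef_pos: [0.4982, 0.062, 0.1767]
tcp_rot: [-0.064, 0.998, 0.0, 0.0]
ft_force: [-0.5, 0.9, 0.2]
finger_gap: -0.001
grasp_force: 0.0
```

```bash
python3 - <<'E'
from h import *
s,p,R=pose(); print(p,w2p(p),s['ft_force'])
b=snap('scene')
B=cv2.resize(b['color'][170:300,230:350],None,fx=4,fy=4,interpolation=cv2.INTER_CUBIC)
cv2.imwrite('pics/c2.png',B[:,:,::-1])
E
```

```text
[0.49817836 0.06197601 0.17668237] [0.02184015 0.06306008] [-0.48692927  0.88171104  0.17099728]
```

View pics/c2.png

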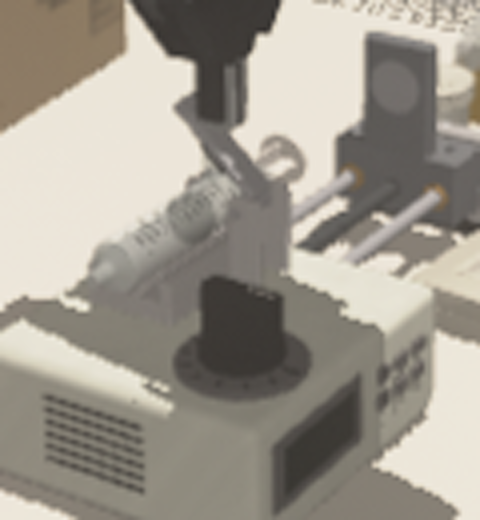

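The clamp arm leans about 45° under the fingertips, with its tip at (185,105). I'll carry on down the arc.

Request:
servo_tool:
  rows:
    - [-1.0,0,0.7,0]
    - [-0.6,0,0.7,0]
    - [-0.4,0,0.7,0]
    - [-0.2,0,0.5,0]
    - [0,0,0,0]

```text
time: 10.0
eef_pos: [0.5181, 0.0647, 0.1504]
tcp_rot: [-0.064, 0.998, 0.0, -0.001]
ft_force: [0.3, 0.6, -0.3]
finger_gap: 0.002
grasp_force: 0.0
```

Request:
servo_tool:
  rows:
    - [0,0,0.2,0]
    - [0,0,0,0]

```text
time: 10.2
eef_pos: [0.5181, 0.0647, 0.1493]
tcp_rot: [-0.064, 0.998, 0.0, 0.0]
ft_force: [0.3, 0.2, -0.0]
finger_gap: -0.005
grasp_force: 0.0
```

Request:
servo_tool:
  rows:
    - [0,0,0.1,0]
    - [0,0,0,0]

```text
time: 10.4
eef_pos: [0.5183, 0.0647, 0.1485]
tcp_rot: [-0.064, 0.998, 0.0, 0.0]
ft_force: [0.9, -0.1, -1.1]
finger_gap: -0.001
grasp_force: 0.1
```

Request:
servo_tool:
  rows:
    - [0,0,0.1,0]
    - [0,0,0,0]

```text
time: 10.6
eef_pos: [0.5183, 0.0647, 0.1483]
tcp_rot: [-0.064, 0.998, 0.0, 0.0]
ft_force: [-2.4, -0.7, 8.0]
finger_gap: 0.002
grasp_force: 4.1
```

The clamp is down: 8 N contact at the expected level height. Next is lifting off and moving behind the pusher.

Request:
servo_tool:
  rows:
    - [0,0,-2,0]
    - [0,0,-3,0]
    - [0,0,-3,0]
    - [0,0,0,0]

```text
time: 11.0
eef_pos: [0.5209, 0.0647, 0.2313]
tcp_rot: [-0.064, 0.998, -0.0, 0.004]
ft_force: [0.7, 0.4, -1.0]
finger_gap: -0.001
grasp_force: 0.0
```

```bash
python3 - <<'E'
from h import *
_,p,R=pose(); print(p,w2p(p))
plan([((*p2w(.035,-.187),.228),97.1,6),((*p2w(.035,-.187),.12),None,4)])
E
```

```text
[0.52088582 0.06466743 0.23134056] [0.04470615 0.0629242 ]
[[0.2, -4.2, 0.1, 0.0], [0.2, -4.1, 0.0, 0.0], [0.1, -4.2, 0.1, 0.0], [0.2, -4.2, 0.0, 0.0], [0.2, -4.1, 0.1, 0.0], [0.2, -4.2, 0.0, 0.0]]
[[0.0, 0.0, 2.7, 0.0], [0.0, 0.0, 2.7, 0.0], [0.0, 0.0, 2.7, 0.0], [0.0, 0.0, 2.7, 0.0]]
```

Request:
servo_tool:
  rows:
    - [0.2,-4.2,0,0]
    - [0.2,-4.1,0,0]
    - [0.1,-4.2,0,0]
    - [0.2,-4.2,0,0]
    - [0.1,-4.1,0,0]

```text
time: 11.5
eef_pos: [0.536, -0.1442, 0.2266]
tcp_rot: [-0.064, 0.998, 0.0, -0.0]
ft_force: [1.0, -0.0, 0.4]
finger_gap: -0.003
grasp_force: 0.0
```

Request:
servo_tool:
  rows:
    - [0.1,-4.2,0,0]
    - [0,0,0,0]
    - [0,0,0,0]

```text
time: 11.8
eef_pos: [0.5404, -0.185, 0.2264]
tcp_rot: [-0.063, 0.998, 0.001, -0.001]
ft_force: [0.4, 1.2, 0.6]
finger_gap: -0.006
grasp_force: 0.0
```

```bash
python3 - <<'E'
from h import *
np.set_printoptions(precision=4,suppress=True)
s,p,R=pose(); print(p,w2p(p))
a=snap('top'); b=snap('scene')
for n,c in(('top',a),('scene',b)):
  for q,z in(('pusher_face',.112),('pusher_back',.112),('plunger_end',.112),('clamp_tip',.1315),('rate_knob_grip',.117)):
    for r in manip.mark_of(n,q)[:1]: print(n,q,round(r['confidence'],2),w2p(world(c,r['at'],z)))
A=cv2.resize(a['color'][160:260,190:390],None,fx=2,fy=2,interpolation=cv2.INTER_CUBIC)
B=cv2.resize(b['color'][160:300,225:425],None,fx=4,fy=4,interpolation=cv2.INTER_CUBIC)[:400]
cv2.imwrite('pics/p1.png',B[:,:,::-1]); cv2.imwrite('pics/p1t.png',A[:,:,::-1])
c=b; print('proj fingertip',(proj(c,p-[0,0,.014])-[225,160])*4, 'back',(proj(c,[*p2w(.035,-.152),.142])-[225,160])*4)
E
```

```text
[ 0.5404 -0.185   0.2264] [ 0.0332 -0.1873]
top pusher_face 0.45 [ 0.0357 -0.1423]
top pusher_back 0.46 [ 0.0377 -0.1474]
top plunger_end 0.54 [ 0.029  -0.0197]
top clamp_tip 0.76 [0.0667 0.0639]
top rate_knob_grip 0.65 [-0.0502  0.1525]
scene pusher_face 0.67 [ 0.042  -0.1439]
scene pusher_back 0.75 [ 0.0256 -0.141 ]
scene plunger_end 0.49 [ 0.0293 -0.0151]
scene clamp_tip 0.69 [0.0668 0.0571]
scene rate_knob_grip 0.8 [-0.0541  0.1479]
proj fingertip [454.7134 -50.8153] back [421.8377  74.0384]
```

View pics/p1.png

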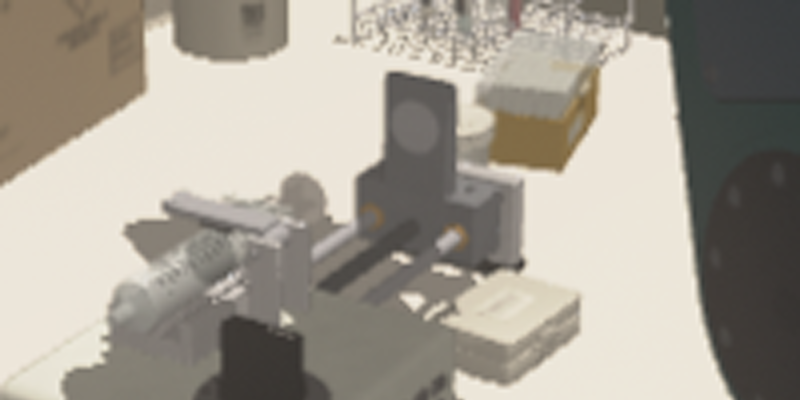

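The clamp lies level on the barrel, with its tip at (170,205). The plunger disc is at (303,195) and the pusher plate is free at (420,130). I'll lower behind the plate and push.

Request:
servo_tool:
  rows:
    - [0,0,3,0]
    - [0,0,3,0]
    - [0,0,3,0]
    - [0,0,1.6,0]
    - [0,0,0,0]

```text
time: 12.9
eef_pos: [0.5391, -0.1836, 0.1189]
tcp_rot: [-0.064, 0.998, 0.001, -0.002]
ft_force: [-0.3, -0.3, 0.6]
finger_gap: -0.001
grasp_force: 0.0
```

Request:
servo_tool:
  rows:
    - [0,1,0,0]
    - [0,1,0,0]
    - [0,0.5,0,0]
    - [0,0.5,0,0]
    - [0,0,0,0]

```text
time: 13.4
eef_pos: [0.5375, -0.1539, 0.1221]
tcp_rot: [-0.064, 0.998, -0.0, 0.001]
ft_force: [0.9, 0.6, -0.3]
finger_gap: 0.005
grasp_force: 0.0
```

Request:
servo_tool:
  rows:
    - [0,1,0,0]
    - [0,1.5,0,0]
    - [0,1.5,0,0]
    - [0,1,0,0]
    - [0,1,0,0]

```text
time: 13.9
eef_pos: [0.5296, -0.094, 0.1214]
tcp_rot: [-0.064, 0.998, 0.0, 0.0]
ft_force: [1.1, -2.8, 3.1]
finger_gap: -0.0
grasp_force: 1.4
```

```bash
cat > m.py <<'E'
from h import *
np.set_printoptions(precision=4,suppress=True)
s,p,R=pose(); print(p,w2p(p),s['ft_force'],'along y',s['ft_force'][:2]@Y)
b=snap('scene'); 
for q,z in(('pusher_face',.112),('pusher_back',.112),('plunger_end',.112)):
    for r in manip.mark_of('scene',q)[:1]: print(q,np.array(r['at']),round(r['confidence'],2),w2p(world(b,r['at'],z)))
K=b['mtx'];V=np.array(b['view']);R=V[:3,:3];o=-R.T@V[:3,3]
v,u=np.mgrid[0:400,0:640]; d=np.stack([(u-K[0,2])/K[0,0],-(v-K[1,2])/K[1,1],-np.ones_like(u,float)],-1)
P=o+(d@R)*b['range_z'][...,None]; q=P[...,:2]-O; px=q@X; py=q@Y
m=(np.abs(px-.035)<.02)&(P[...,2]>.118)&(P[...,2]<.138)&(py<-.03)&(py>-.17)
print('face y (depth, scene)',m.sum(),np.percentile(py[m],[5,25,50,75,95]) if m.sum() else '')
m=(np.abs(px-.035)<.014)&(P[...,2]>.1)&(P[...,2]<.126)&(py<.0)&(py>-.04)
print('plunger y',m.sum(),np.percentile(py[m],[0,5,50,95]) if m.sum() else '')
import sys
if len(sys.argv)>1: cv2.imwrite('pics/'+sys.argv[1],cv2.resize(b['color'][160:300,225:425],None,fx=4,fy=4,interpolation=cv2.INTER_CUBIC)[:,:,::-1])
E
python3 m.py
```

```text
[ 0.5296 -0.094   0.1214] [ 0.0338 -0.0956] [ 1.1083 -2.7718  3.1369] along y -2.887514552868753
pusher_face [313.2 201. ] 0.67 [ 0.0342 -0.0703]
pusher_back [289.2 215.6] 0.66 [0.036  0.0272]
plunger_end [300.8 209.9] 0.45 [ 0.0311 -0.012 ]
face y (depth, scene) 131 [-0.0955 -0.0685 -0.0673 -0.0661 -0.064 ]
plunger y 81 [-0.0165 -0.0153 -0.0111 -0.0007]
```

Request:
servo_tool:
  rows:
    - [0,1,0,0]
    - [0,1,0,0]
    - [0,0.8,0,0]
    - [0,0.4,0,0]
    - [0,0.2,0,0]

```text
time: 14.6
eef_pos: [0.5249, -0.0608, 0.1212]
tcp_rot: [-0.064, 0.998, 0.0, -0.0]
ft_force: [-1.0, -3.0, -1.4]
finger_gap: -0.0
grasp_force: 1.0
```

```bash
python3 m.py p2.png
```

```text
[ 0.5249 -0.0608  0.1212] [ 0.0332 -0.0621] [-1.05   -3.0126 -1.3597] along y -2.859733165781899
pusher_face [305.2 207.2] 0.9 [ 0.0308 -0.03  ]
pusher_back [306.1 206.3] 0.68 [ 0.0318 -0.0354]
plunger_end [300.5 209.5] 0.48 [ 0.0329 -0.0135]
face y (depth, scene) 126 [-0.065  -0.0351 -0.0338 -0.0327 -0.0314]
plunger y 151 [-0.0386 -0.0353 -0.0148 -0.0036]
```

View pics/p2.png

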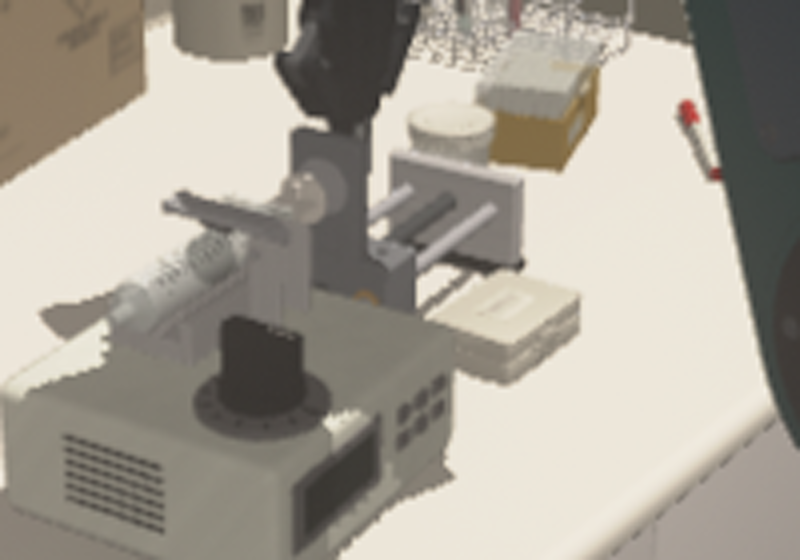

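The pusher face (320,190) is closing on the plunger disc (303,197), with about 15 mm left. From here I go gently, watching the force.

Request:
servo_tool:
  rows:
    - [0,0.2,0,0]
    - [0,0.2,0,0]
    - [0,0.2,0,0]
    - [0,0.2,0,0]

```text
time: 15.2
eef_pos: [0.5244, -0.0536, 0.1214]
tcp_rot: [-0.064, 0.998, -0.0, 0.0]
ft_force: [-0.4, -2.4, 0.5]
finger_gap: 0.001
grasp_force: 1.1
```

```bash
python3 m.py
```

```text
[ 0.5244 -0.0536  0.1214] [ 0.0336 -0.0549] [-0.3649 -2.3633  0.5003] along y -2.300097465210361
pusher_face [303.7 206.3] 0.71 [ 0.0364 -0.0325]
pusher_back [305.6 208.1] 0.73 [ 0.0273 -0.0262]
plunger_end [303.8 209.5] 0.52 [ 0.0265 -0.0174]
face y (depth, scene) 15 [-0.0608 -0.0587 -0.054  -0.0384 -0.0303]
plunger y 131 [-0.0292 -0.0281 -0.0139 -0.0026]
```

Request:
servo_tool:
  rows:
    - [0,0.1,0,0]
    - [0,0.1,0,0]

```text
time: 15.6
eef_pos: [0.5241, -0.0516, 0.1214]
tcp_rot: [-0.064, 0.998, -0.0, 0.0]
ft_force: [0.4, -2.0, 1.5]
finger_gap: -0.005
grasp_force: 1.0
```

Request:
servo_tool:
  rows:
    - [0,0.1,0,0]

```text
time: 15.7
eef_pos: [0.5239, -0.0506, 0.1213]
tcp_rot: [-0.064, 0.998, -0.0, 0.0]
ft_force: [0.2, -2.1, 1.0]
finger_gap: 0.001
grasp_force: 1.0
```

Request:
servo_tool:
  rows:
    - [0,0.1,0,0]

```text
time: 15.8
eef_pos: [0.5238, -0.0495, 0.1214]
tcp_rot: [-0.064, 0.998, -0.0, 0.0]
ft_force: [0.4, -1.6, 1.5]
finger_gap: -0.002
grasp_force: 1.0
```

Request:
servo_tool:
  rows:
    - [0,0.1,0,0]

```text
time: 15.9
eef_pos: [0.5237, -0.0485, 0.1214]
tcp_rot: [-0.064, 0.998, -0.0, 0.0]
ft_force: [0.7, -2.1, 0.2]
finger_gap: -0.004
grasp_force: 1.0
```

Request:
servo_tool:
  rows:
    - [0,0.1,0,0]

```text
time: 16.0
eef_pos: [0.5236, -0.0475, 0.1213]
tcp_rot: [-0.064, 0.998, 0.0, 0.0]
ft_force: [1.1, -2.1, 0.6]
finger_gap: -0.004
grasp_force: 1.0
```

Request:
servo_tool:
  rows:
    - [0,0.1,0,0]

```text
time: 16.1
eef_pos: [0.5234, -0.0465, 0.1213]
tcp_rot: [-0.064, 0.998, 0.0, 0.0]
ft_force: [-0.5, -2.4, 1.2]
finger_gap: -0.002
grasp_force: 1.0
```

Request:
servo_tool:
  rows:
    - [0,0.05,0,0]

```text
time: 16.2
eef_pos: [0.5234, -0.046, 0.1214]
tcp_rot: [-0.064, 0.998, 0.0, 0.0]
ft_force: [0.9, -2.0, 0.5]
finger_gap: 0.003
grasp_force: 1.0
```

Request:
servo_tool:
  rows:
    - [0,0.1,0,0]

```text
time: 16.3
eef_pos: [0.5232, -0.0451, 0.1213]
tcp_rot: [-0.064, 0.998, 0.0, 0.0]
ft_force: [1.7, -2.5, 1.0]
finger_gap: -0.004
grasp_force: 1.1
```

Request:
servo_tool:
  rows:
    - [0,0.07,0,0]

```text
time: 16.4
eef_pos: [0.5231, -0.0443, 0.1213]
tcp_rot: [-0.064, 0.998, 0.0, 0.0]
ft_force: [0.5, -1.6, 1.1]
finger_gap: -0.002
grasp_force: 1.0
```

Request:
servo_tool:
  rows:
    - [0,0.1,0,0]

```text
time: 16.5
eef_pos: [0.523, -0.0434, 0.1214]
tcp_rot: [-0.064, 0.998, 0.0, 0.0]
ft_force: [0.7, -2.2, 0.5]
finger_gap: 0.005
grasp_force: 1.1
```

Request:
servo_tool:
  rows:
    - [0,0.07,0,0]

```text
time: 16.6
eef_pos: [0.5229, -0.0426, 0.1214]
tcp_rot: [-0.064, 0.998, 0.0, 0.0]
ft_force: [1.2, -2.4, 0.5]
finger_gap: -0.003
grasp_force: 1.0
```

Request:
servo_tool:
  rows:
    - [0,0.1,0,0]

```text
time: 16.7
eef_pos: [0.5229, -0.0422, 0.1214]
tcp_rot: [-0.064, 0.998, -0.0, 0.0]
ft_force: [0.8, -7.2, 0.8]
finger_gap: 0.0
grasp_force: 3.6
```

Request:
servo_tool:
  rows:
    - [0,0.07,0,0]

```text
time: 16.8
eef_pos: [0.5229, -0.042, 0.1214]
tcp_rot: [-0.064, 0.998, -0.001, 0.0]
ft_force: [0.1, -6.7, 0.5]
finger_gap: 0.002
grasp_force: 3.7
```

```bash
python3 m.py p3.png
```

```text
[ 0.5229 -0.042   0.1214] [ 0.0335 -0.0431] [ 0.0877 -6.6838  0.5301] along y -6.64343437436705
pusher_face [302.9 208.7] 0.58 [ 0.0307 -0.0201]
pusher_back [303.6 206. ] 0.97 [ 0.0375 -0.0338]
plunger_end [302.7 207.6] 0.46 [ 0.0344 -0.0251]
face y (depth, scene) 15 [-0.0569 -0.0544 -0.0457 -0.0428 -0.0395]
plunger y 93 [-0.0191 -0.0156 -0.0117 -0.0026]
```

Contact: the force stepped from 2 N to 7 N, below the plunger's 12 N. Now I back off and rise clear.

Request:
servo_tool:
  rows:
    - [0,0,0,0]
    - [0,0,0,0]
    - [0,-0.2,0,0]
    - [0,-0.6,0,0]
    - [0,-1.2,0,0]

```text
time: 17.5
eef_pos: [0.5245, -0.0605, 0.121]
tcp_rot: [-0.064, 0.998, 0.001, -0.001]
ft_force: [-1.0, -0.2, 0.2]
finger_gap: 0.003
grasp_force: 0.0
```

Request:
servo_tool:
  rows:
    - [0,0,0,0]
    - [0,0,-2,0]
    - [0,0,-4,0]
    - [0,0,-4,0]
    - [0,0,0,0]

```text
time: 18.0
eef_pos: [0.5287, -0.0618, 0.2266]
tcp_rot: [-0.063, 0.998, -0.001, 0.005]
ft_force: [0.6, 0.2, 0.3]
finger_gap: 0.003
grasp_force: 0.0
```

Request:
servo_tool:
  rows:
    - [0,-4,0,0]
    - [0,-5,0,0]
    - [0,-5,0,0]
    - [0,-4,0,0]
    - [0,0,0,0]

```text
time: 18.5
eef_pos: [0.5486, -0.2447, 0.2205]
tcp_rot: [-0.061, 0.998, -0.001, 0.0]
ft_force: [-0.3, 0.5, -0.4]
finger_gap: -0.003
grasp_force: 0.0
```

```bash
python3 m.py p4.png; python3 - <<'E'
from h import *
a=snap('top'); 
for q,z in(('pusher_face',.112),('plunger_end',.112),('rate_knob_grip',.117),('clamp_tip',.1315),('syringe',.112)):
    for r in manip.mark_of('top',q)[:1]: print(q,np.array(r['at']),round(r['confidence'],2),w2p(world(a,r['at'],z)))
A=cv2.resize(a['color'][165:265,195:345],None,fx=4,fy=4,interpolation=cv2.INTER_CUBIC)[:,:,::-1]
B=cv2.imread('pics/p4.png'); B=B[60:460,150:350]
cv2.imwrite('pics/end.png',np.hstack([A,B]))
E
```

```text
[ 0.5486 -0.2447  0.2205] [ 0.034  -0.2475] [-0.2981  0.5303 -0.4213] along y 0.5630591142761667
pusher_face [301.7 208.8] 0.85 [ 0.0327 -0.0182]
pusher_back [306.5 210.5] 0.96 [ 0.0184 -0.016 ]
plunger_end [300.9 211.9] 0.54 [ 0.0249 -0.0029]
face y (depth, scene) 0 
plunger y 89 [-0.017  -0.0154 -0.0111 -0.0032]
pusher_face [304.2 190.3] 0.8 [ 0.03509628 -0.01748857]
plunger_end [304.5 191.2] 0.58 [ 0.0331656  -0.01789091]
rate_knob_grip [227.2 239. ] 0.85 [-0.04675418  0.14886979]
clamp_tip [261.5 178.7] 0.86 [0.06591352 0.06605915]
syringe [280.5 192. ] 0.87 [0.03713199 0.03143291]
```

View pics/end.png

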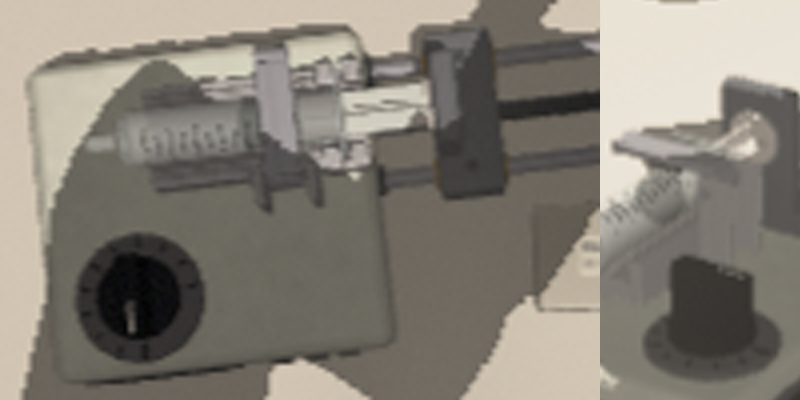

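The final view shows the clamp across the barrel at (280,100) and the pusher plate against the plunger end at (433,100). The knob's white line runs from (134,304) to (130,333), which is slightly left of where zero should point. I'll measure that angle numerically before handing in.

```bash
python3 - <<'E'
from h import *
def ang(im,c):
    g=im.astype(float).mean(2)
    # pointer line: bright px near knob axis at top height
    z=.124; k=p2w(-.046,.147); u0,v0=proj(c,[*k,z]).round().astype(int)
    w=g[v0-10:v0+11,u0-10:u0+11]; 
    return u0,v0,w
gs=[]
for i in range(6):
    c=snap('top'); u0,v0,w=ang(c['color'],c); gs.append(w)
w=np.mean(gs,0); print(u0,v0); print(w.round().astype(int))
old=cv2.imread('pics/top0.png'); _,_,w0=ang(old,c); print(w0.round().astype(int))
b=snap('scene'); 
K=b['mtx']
E
```

```text
228 238
[[81 55 49 49 48 41 34 31 31 27 24 34 46 49 48 49 48 48 48 50 49]
 [57 49 49 49 49 33 15 13 13 13 13 11 17 18 23 35 46 50 50 50 50]
 [46 49 49 49 43 26 10 12 12 13 12  7  7  9 10 17 21 34 45 49 49]
 [30 36 46 49 38 18 10 11 12 14 12  9  6  8 12 12 14 16 25 43 49]
 [41 35 43 36 19 12 10 12 13 13 12  8  6  7 12 11 15 13 13 25 43]
 [47 47 38 23 14 12 10 12 13 12 13 10  8  6 12 14 13 15 15 13 32]
 [48 49 34 10 13 10 12 12 10 14 13 11  6  7 13 15 14 13 14 13 19]
 [48 40 23 13 14 11 11 12 13 13 12 10  5  7 10 14 15 15 14 13 12]
 [48 33 15 13 13 10  9 12 13 12 14  8  7  6 11 14 13 15 15 13 14]
 [40 26 13 12 13 12 10 14 14 15 13 11  9  6 10 13 15 13 16 15 15]
 [43 26 13 13 13 12 11 12 13 14 14 13  8  6  9 13 16 13 14 14 15]
 [43 27 11 13 13 11  9 11 11 12 14 14  8  6  8 12 16 14 14 16 14]
 [38 20 14 10 13 12 10 11 26 48 37 13 10  7 10 12 15 13 16 15 14]
 [48 32 13 14 13 12 10 11 45 60 40 12  8  8  8 12 14 14 15 15 16]
 [47 32 12 14 13 13 11 11 47 61 40 14 10  7  8 13 16 15 15 16 13]
 [45 37 20 14 13 13 11 10 33 68 53 13 11  5  7 12 16 14 16 15 17]
 [48 42 26 13 15 16 12 11 29 69 55 1
[... 1464 characters left out ...]
7  15  17  62 102  84  37  20   9   9   2   8  14  20  20  17
   20  20  22]
 [ 57  35   9  15  63 101  84  38  20  13   8   2   9  14  18  17  21  20
   22  21  17]
 [ 43  20  19  62 123 107  49  23  14   6   2   7  17  21  20  23  22  19
   21  21  16]
 [ 45  12  39 117 112  54  24  17   9   7  10  18  20  18  21  21  19  19
   24  19  39]
 [ 58  31  86  91  56  24  16   6   2   8  15  18  21  21  21  22  21  22
   22  24  57]
 [ 69  56  47  35  26  19   9   5  10  14  22  19  20  18  19  22  20  22
   16  40  65]
 [ 71  69  58  35  17  14   8   7  13  20  20  22  19  19  22  21  17  28
   57  69  71]
 [ 70  61  53  63  57  48  36  20  20  23  20  20  20  20  20  13  30  58
   70  72  72]]
```

```bash
python3 - <<'E'
from h import *
c=snap('top'); w=[]
K=[snap('top')['color'].astype(float).mean(2) for _ in range(10)]
g=np.mean(K,0)[250:258,235-10:230] if 0 else np.mean(K,0)
rows=np.arange(241,248); cols=np.arange(224,232)
cx=[(np.clip(g[r,cols]-14,0,None)@cols)/np.clip(g[r,cols]-14,0,None).sum() for r in rows]
s=np.polyfit(rows,cx,1); print(np.round(cx,2))
a=world(c,(np.polyval(s,241),241),.124); b=world(c,(np.polyval(s,247),247),.124)
d=(b-a)[:2]; print('pointer angle',np.degrees(np.arctan2(d[1],d[0]))%360,'zero',187.1)
E
```

```text
[226.95 226.94 227.19 227.24 227.42 227.45 227.51]
pointer angle 187.55990137387894 zero 187.1
```

The pointer is at 187.6° against 187.1° for zero, so the knob is at its stop. I'll hand in.

```bash
python3 -c "
from plant import manip
print(manip.sign_off())"
```

```text
the job is handed in; nothing more can be done
None
```

I've handed the job in, with no verdict returned: the knob is at its zero stop, the clamp rests on the syringe, the pusher touches the plunger end (about 7 N, below the 12 N that moves it), and the arm is clear of everything.

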